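Hover the contact grill's lid over a row of toasts

TASK

The contact grill stands open with three cheese toasts scattered on its lower plate. Nudge the toasts, cheese side up, into a straight and evenly spaced row from left to right across the middle of the plate (gaps of about 20 mm), then take the lid by its bar handle and bring it down to 30 degrees above closed, so that it hovers over the toasts without coming down on them. The lid has no catch and would fall shut, so finish while still holding it there with the fingers, and leave the things standing round about where they are.

Things in the scene. Friction and masses are not known exactly. Their poses are not given: they have to be found in the camera images.
- grill: black contact grill, steel trim, fixed; base 216 (x) x 264 (y) mm. Origin: centre of its underside, on the worktop; x points from its front (thermostat knob, near the robot) to the hinge at the rear, y to its left, z up. Lower plate: smooth dark iron, no rim, 60 mm above the worktop, x = -95 to 55, y = -123 to 123 mm; from x = 68 mm the hinge housing rises to 75 mm (95 mm at its ends)
- grill_lid (a joint): angle of the grill's lid: 0 closed and level, grows as its front edge rises, 1.57 upright; at 1.75 it leans back on a stop and stays by its weight; below about 1.45 it falls shut. 0.9 kg, 258 mm wide, 37 mm thick, front edge 176 mm from the hinge axis; no spring, no catch, hardly any friction. At 30 degrees (0.52) it takes about 4 N upwards at the bar to hold
- lid_hinge (a point): point on the lid's hinge axis in the middle of its length (the axis runs along the grill's y), in the grill's frame at x = 82, z = 86 mm
- lid_bar (a point): middle of the lid's handle: round black bar, 14 mm thick, parallel to the hinge axis, 132 mm free between two brackets, 39 mm clear of the lid's front edge. In the grill's frame at lid angle q: x = 82 - 222 cos q + 8 sin q, z = 86 + 222 sin q + 8 cos q mm (204 mm above the worktop at 30 degrees, 303 mm leaning back)
- place_left (a point): where the left toast belongs: point on the surface of the lower plate, 70 mm left (grill's +y) of its centre; its axes are the grill's
- place_mid (a point): where the middle toast belongs: the centre of the lower plate's surface, in the grill's frame at x = -20, y = 0, z = 60 mm; its axes are the grill's
- place_right (a point): where the right toast belongs: 70 mm right (grill's -y) of the plate's centre
- toast_a: round toasted baguette slice (stiff), 50 mm across and 18 mm thick, with a 3.5 mm slice of cheese lying on top (22 mm in all); 25 to 50 g; origin at the centre of its underside, z up. The three toasts are alike: any of them may take any place
- toast_b: round toasted baguette slice (stiff), 50 mm across and 18 mm thick, with a 3.5 mm slice of cheese lying on top (22 mm in all); 25 to 50 g; origin at the centre of its underside, z up. The three toasts are alike: any of them may take any place
- toast_c: round toasted baguette slice (stiff), 50 mm across and 18 mm thick, with a 3.5 mm slice of cheese lying on top (22 mm in all); 25 to 50 g; origin at the centre of its underside, z up. The three toasts are alike: any of them may take any place
- salt_mill: bystander: small glass mill with a grey top, 44 mm across, 90 mm high, left of the grill near the edge of the worktop; origin at the centre of its underside
- timer: bystander: white wind-up kitchen timer, 65 mm across, 50 mm high; origin at the centre of its underside
- spice_jar: bystander: spice jar with a red cap, 45 mm across, 106 mm high; origin at the centre of its underside

How it is judged:
On the way:
1. the three toasts lie in the row, one at each place, flat on the plate, while the lid still stands open (horizontal distance between any of toast_a, toast_b, toast_c and place_left below 0.012 m and horizontal distance between any of toast_a, toast_b, toast_c and place_mid below 0.012 m and horizontal distance between any of toast_a, toast_b, toast_c and place_right below 0.012 m and angle between each of toast_a, toast_b, toast_c's own z axis and vertical below 0.15 rad and z of each of toast_a, toast_b, toast_c in the frame of place_mid below 0.006 m and value of joint grill_lid above 1.4 rad), for 0.2 s.
At the end, for the whole second after the job is handed in: a toast lies within 12 mm of each of the three places in the row (left, middle, right), flat and cheese side up on the plate; the lid is still, 25 to 35 degrees above closed, and the gripper's fingers carry it (more than 1 N) (horizontal distance between any of toast_a, toast_b, toast_c and place_left below 0.012 m and horizontal distance between any of toast_a, toast_b, toast_c and place_mid below 0.012 m and horizontal distance between any of toast_a, toast_b, toast_c and place_right below 0.012 m and angle between each of toast_a, toast_b, toast_c's own z axis and vertical below 0.15 rad and z of each of toast_a, toast_b, toast_c in the frame of place_mid below 0.006 m and value of joint grill_lid between 0.436 and 0.611 rad and velocity of joint grill_lid between -0.05 and 0.05 rad/s and contact force between the fingers and grill_lid above 1 N); the arm keeps its last pose, push and grip.
It fails at once if the lid came down on the toasts (less than 15 degrees open) (value of joint grill_lid below 0.26 rad).
It fails at once if the salt mill was moved by more than 25 mm (distance of salt_mill from where it was at the start of the episode above 0.025 m).
It fails at once if the timer was moved by more than 25 mm (distance of timer from where it was at the start of the episode above 0.025 m).
It fails at once if the spice jar was moved by more than 25 mm (distance of spice_jar from where it was at the start of the episode above 0.025 m).
It also fails if it takes over 64 s, if anything falls off the work surface, if the arm or the gripper's body presses on something with over 40 N, if the wrist force passes 120 N, or if a joint passes its speed limit or range.

ROBOT

A 6-joint arm with a two-finger parallel gripper is mounted at the origin on a cart in front of the work surface, level with it; the furniture and walls round the work are solid. World frame = base frame: x ahead of the robot, y to its left, z up, the work surface at z = 0. Lengths are in m, angles in rad, forces in N, time in s.
With the tool pointing down it reaches from about 0.425 to 0.95 m from the base axis. Payload 3.5 kg.
Tool frame: the origin (TCP) lies at the very end of the fingers, on their centre line; the grasp point (between the pads) lies 19 mm behind it; z points along the fingers, y is the line along which they close (so a half turn about z gives the same grasp; the last joint's range is limited). The gripper opens to 85 mm and grips with 20 to 120 N. Pads are 22 mm wide; open, the fingers measure 114 mm over their backs; the gripper's body (76 mm by 85 mm) begins 54 mm behind the grasp point. The pads swing forward as they close: fully open they stand 13 mm farther back than shut.
Start: joints at [1.163, 0.286, 1.577, -0, 1.279, -0.15], TCP at [0.172, 0.653, 0.231] pointing down, gripper open.
Joint ranges: [-2.77, 2.77], [-0.9, 2.22], [0.21, 2.48], [-1.53, 4.67], [0.24, 2.81], [-2.84, 2.84]. Speed limits (rad/s): [2.79, 2.79, 3.14, 3.14, 3.14, 3.14].

INTERFACE

Orientations are given as a unit quaternion [x, y, z, w].
In Python, from plant import get_state, read_camera, sign_off, recognise gives the robot as it stands.
- The arm moves only by the tool arm_command, never from a script. Its argument "steps" is a list of rows, each an object with "translation": the shift along the tool's x, y, z scaled (see below), a list of three; "twist": the turn, a rotation vector about the tool's x, y, z scaled (see below), a list of three; "fingers": the opening, from -1 (shut) to 1 (fully open). In form: [{"translation": [x, y, z], "twist": [rx, ry, rz], "fingers": fingers}, ...]. A call has 1 to 5 rows; each row is the pose to reach, as a shift and turn from the pose commanded when the call began, along the tool's axes at that moment; what a row does not reach only later rows make up. The controller multiplies each number of a shift by 75 cm and each number of a turn by 60 degrees. A row lasts 1/8 s, in which the tool goes at most 62.5 mm and 10.7 degrees, less where a joint would pass 70% of its speed; a pose out of reach is approached as far as the arm can. A call with a number of a shift or a turn outside -1 to 1 is refused whole. A call with a gripper value outside its range is refused whole. The fingers move at their own pace and stop on an object; "grip_force" is the grip in N (left out, the last holds). Time passes only in rows, so rows that repeat a pose let the fingers close. It gives the time, the measured TCP pose, the force, the opening and the grip force at its end, in the units of the state.
- get_state(): the state, without advancing time (a new reading comes with each control period).
- read_camera(name): name is "scene" or "side" or "wrist"; returns a dict with "pixels" (480x640x3 uint8, red, green, blue), "K" (3x3 intrinsics, pixels), "R" (3x3) and "t" (3): a world point X has camera coordinates R X + t; the wrist camera has in their place "T_tool_cam" (4x4, takes a point from camera to tool coordinates, whose origin is the TCP and whose axes are the flange's). Camera axes: x right, y down, z forward; pixel columns grow to the right and rows downward; lengths in m; the calibration is good to about 2 mm. A picture is of the moment at which its call begins: read the wrist's pose just before it. There is no depth.
- sign_off(): hands the job in; it is judged then, once.
Trained networks look in a picture, given as the dict that the camera call returned (one of the last four; its "shot" number tells which), for a name from the list of things; names that differ only in an ending like _2 or _b are one class to them, and where a whole thing is asked for, a point or a joint stands for the part that bears it (a point fixed in the world has none). Each returns a list of dicts, best first, with "conf" (0 to 1); they miss things now and then, are a little off and sometimes report something else, mostly with a low value. They report only what shows in the picture. A call takes as long as a camera call.
- recognise(picture, query): "point" ([row, column] in pixels, amid what is visible of it).
The state is a dict: "time": time; "qpos": joint angles; "dq": joint speeds; "joint_efforts": joint torques, N m; "eef_pos": TCP position; "tcp_rot": TCP orientation; "contact_force": force on the tool from outside, world axes, zero at the start; "wrist_torque": the same for the moment, N m; "opening": opening from 0.0 (shut) to 1.0 (fully open); "finger_force": force on a finger pad.
Only numpy, scipy, OpenCV 4.12 (cv2) and the standard library are available. Lean on these libraries where they do the work, as an engineer would, in place of code of your own. Each camera call takes 0.05 s, during which the arm holds its last target. There are 200 camera calls.

## Working session

There is one attempt and no reset: what is moved stays moved. The work goes in short steps, Python scripts to look and compute and a tool call to move; the robot and the scene stay as the last step left them, time stands still between calls to the robot, and variables do not carry over. Pictures are saved under pics/ and viewed, at most 13 in all, crops included, and the job is handed in when it is done.

Besides the shell and the picture viewer there is one more tool, called after "Emit:" in YAML: its name, and indented under it one key for each argument. arm_command: Moves the arm, as the interface text tells. Shifts and turns lie within -1 to 1; 1 stands for 75 cm of shift or 60 degrees of turn. Its arguments: {"type":"object","properties":{"steps":{"type":"array"},"grip_force":{"type":"number"}},"required":["steps"]}

```bash
mkdir -p pics; ls; cat > h.py <<'E'
import numpy as np, cv2, json
from plant import get_state, read_camera, sign_off, recognise
from scipy.spatial.transform import Rotation as Rn
def cam(name):
    s=get_state(); p=read_camera(name)
    if name=="wrist":
        Rt=Rn.from_quat(s["tcp_rot"]).as_matrix(); T=np.array(p["T_tool_cam"])
        Rc=Rt@T[:3,:3]; o=Rt@T[:3,3]+np.array(s["eef_pos"])
        p["_R"]=Rc.T; p["_t"]=-Rc.T@o
    else: p["_R"]=np.array(p["R"]); p["_t"]=np.array(p["t"])
    return p
def ray(p,rc):
    d=p["_R"].T@np.linalg.solve(np.array(p["K"]),[rc[1],rc[0],1.]); o=-p["_R"].T@p["_t"]; return o,d
def onz(p,rc,z):
    o,d=ray(p,rc); return o+d*(z-o[2])/d[2]
def proj(p,X):
    q=np.array(p["K"])@(p["_R"]@np.array(X)+p["_t"]); return q[1]/q[2],q[0]/q[2]
def save(p,n): cv2.imwrite("pics/"+n+".png",cv2.cvtColor(np.asarray(p["pixels"]),cv2.COLOR_RGB2BGR))
E
python3 - <<'E'
from h import *
np.set_printoptions(precision=3,suppress=True)
s=get_state(); print(s)
for n in ("scene","side"):
    p=cam(n); save(p,n); print(n,-p["_R"].T@p["_t"])
    for q,z in (("toast_a",.08),("grill",.06),("lid_bar",.303),("salt_mill",.05),("timer",.03),("spice_jar",.06)):
        for r in recognise(p,q)[:4]: print(q,r["conf"],r["point"],onz(p,r["point"],z))
E
```

```text
pics
{'time': 0.0, 'qpos': array([ 1.163,  0.287,  1.578,  0.   ,  1.279, -0.15 ]), 'dq': array([-0.   , -0.001, -0.001,  0.001,  0.   , -0.   ]), 'joint_efforts': array([  0.   , -40.599, -29.262,  -0.   ,   0.006,  -0.   ]), 'eef_pos': array([0.172, 0.652, 0.23 ]), 'tcp_rot': array([ 0.129,  0.992, -0.001, -0.   ]), 'contact_force': array([ 0.358, -0.478,  0.098]), 'wrist_torque': array([ 0.044,  0.013, -0.007]), 'finger_force': 0.0, 'opening': 1.0034422117336301}
scene [-0.532 -0.079  0.842]
toast_a 0.81 [241.8, 430.1] [ 0.443 -0.327  0.08 ]
toast_a 0.78 [249.0, 454.6] [ 0.418 -0.379  0.08 ]
toast_a 0.51 [245.5, 389.4] [ 0.428 -0.232  0.08 ]
grill 0.66 [252.7, 453.3] [ 0.429 -0.381  0.06 ]
grill 0.59 [205.4, 430.6] [ 0.623 -0.358  0.06 ]
lid_bar 0.68 [173.4, 435.4] [ 0.376 -0.298  0.303]
lid_bar 0.23 [240.6, 428.7] [ 0.161 -0.253  0.303]
salt_mill 0.87 [262.6, 309.4] [ 0.4   -0.049  0.05 ]
timer 0.89 [270.5, 260.4] [0.394 0.064 0.03 ]
spice_jar 0.82 [259.3, 185.7] [0.396 0.232 0.06 ]
spice_jar 0.39 [264.3, 308.8] [ 0.383 -0.048  0.06 ]
side [-0.103  0.418  1.186]
toast_a 0.92 [174.0, 391.7] [ 0.453 -0.326  0.08 ]
toast_a 0.54 [203.2, 366.2] [ 0.436 -0.222  0.08 ]
toast_a 0.52 [174.5, 422.1] [ 0.403 -0.376  0.08 ]
grill 0.79 [149.2, 370.1] [ 0.554 -0.36   0.06 ]
lid_bar 0.28 [265.5, 325.6] [0.283 0.051 0.303]
salt_mill 0.91 [265.3, 322.4] [ 0.399 -0.05   0.05 ]
salt_mill 0.17 [350.0, 220.5] [0.398 0.232 0.05 ]
timer 0.9 [306.3, 287.0] [0.387 0.066 0.03 ]
spice_jar 0.72 [353.7, 219.0] [0.39 0.24 0.06]
```

```bash
python3 - <<'E'
import cv2
a=cv2.imread("pics/scene.png")[130:300,320:520]; b=cv2.imread("pics/side.png")[60:260,290:490]
a=cv2.resize(a,(600,510)); b=cv2.resize(b,(600,600))
cv2.imwrite("pics/a.png",a);cv2.imwrite("pics/b.png",b)
E
```

```text
(no output)
```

View pics/a.png

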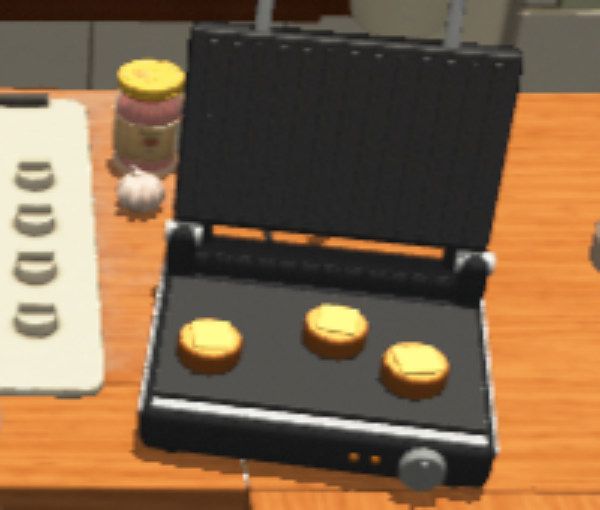

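View pics/b.png

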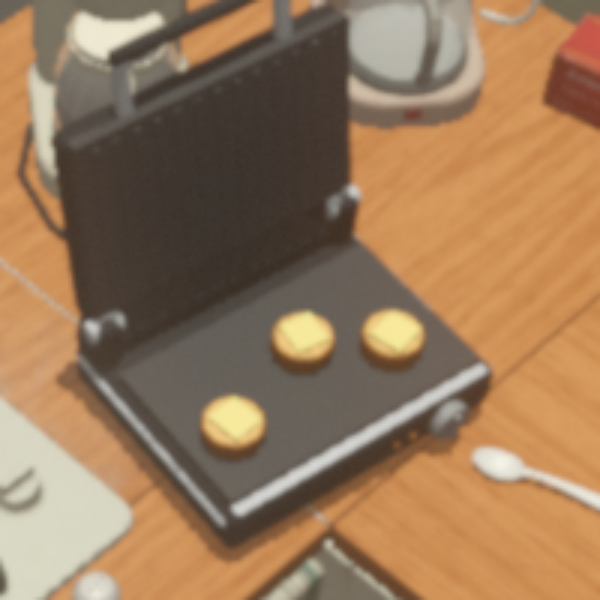

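The two views show the open grill near (0.45, -0.3): toasts around scene pixels (390,244), (430,240) and (457,251), the lid leaning back, and the mill and timer to its left. I'll estimate the grill's pose from the plate corners.

```bash
cat >> h.py <<'E'
def toasts(p,z=.08,n=3): return [(r["conf"],onz(p,r["point"],z)) for r in recognise(p,"toast_a")[:n]]
def cmd(tgt,yaw,tilt=None):
    """step numbers to reach tgt with tool down, tool y axis at world angle yaw"""
    s=get_state(); R=Rn.from_quat(s["tcp_rot"])
    y=np.array([np.cos(yaw),np.sin(yaw),0]); z=np.array([0,0,-1.]); D=Rn.from_matrix(np.c_[np.cross(y,z),y,z])
    t=R.inv().apply(np.array(tgt)-s["eef_pos"])/.75; w=(R.inv()*D).as_rotvec()/np.radians(60)
    return np.round(t,4),np.round(w,3)
E
python3 - <<'E'
from h import *
np.set_printoptions(precision=3,suppress=True)
a=[(152,400),(488,438),(478,300),(172,275)]; b=[(235,515),(490,370),(352,240),(85,362)]
for n,L,ox,oy,k in (("scene",a,320,130,3),("side",b,290,60,3)):
    p=cam(n)
    for x,y in L: print(n,onz(p,(oy+y/k,ox+x/k),.06)[:2])
for yaw in (0.1,-.1,-.17,-.1+np.pi,-.17+np.pi): print(yaw,cmd([.40,-.28,.36],yaw))
E
```

```text
scene [ 0.388 -0.187]
scene [ 0.349 -0.43 ]
scene [ 0.518 -0.461]
scene [ 0.548 -0.215]
side [ 0.387 -0.18 ]
side [ 0.343 -0.423]
side [ 0.51  -0.448]
side [ 0.57 -0.2 ]
0.1 (array([-0.611, -1.125, -0.172]), array([0.   , 0.   , 1.158]))
-0.1 (array([-0.611, -1.125, -0.172]), array([0.   , 0.   , 1.349]))
-0.17 (array([-0.611, -1.125, -0.172]), array([0.   , 0.   , 1.416]))
3.041592653589793 (array([-0.611, -1.125, -0.172]), array([-0.   ,  0.   , -1.651]))
2.971592653589793 (array([-0.611, -1.125, -0.172]), array([-0.   ,  0.   , -1.584]))
```

```bash
python3 - <<'E'
from h import *
print(cmd([.50,.20,.36],.7)); print(cmd([.35,.45,.36],1.0))
E
```

```text
(array([-0.5767, -0.4722, -0.1715]), array([0.   , 0.   , 0.585]))
(array([-0.2983, -0.2008, -0.1715]), array([0.   , 0.   , 0.299]))
```

Emit:
arm_command:
  steps:
    - {"translation": [-0.3, -0.2, -0.17], "twist": [0, 0, 0.3], "fingers": 1}
    - {"translation": [-0.3, -0.2, -0.17], "twist": [0, 0, 0.3], "fingers": 1}
    - {"translation": [-0.3, -0.2, -0.17], "twist": [0, 0, 0.3], "fingers": 1}
    - {"translation": [-0.3, -0.2, -0.17], "twist": [0, 0, 0.3], "fingers": 1}
    - {"translation": [-0.577, -0.472, -0.17], "twist": [0, 0, 0.585], "fingers": 1}

```text
time: 1.42
eef_pos: [0.357, 0.4299, 0.3451]
tcp_rot: [0.373, 0.928, 0.003, 0.001]
contact_force: [0.5, 0.7, 0.2]
opening: 0.999
finger_force: 0.0
```

```bash
python3 - <<'E'
from h import *
print(get_state()["eef_pos"],cmd([.50,.20,.36],.7),cmd([.48,-.05,.36],.2))
E
```

```text
[0.35701853 0.42987803 0.34507813] (array([-0.3497, -0.0893, -0.0201]), array([0.005, 0.   , 0.102])) (array([-0.5611, -0.3484, -0.0215]), array([ 0.005, -0.001,  0.579]))
```

Emit:
arm_command:
  steps:
    - {"translation": [-0.35, -0.09, -0.02], "twist": [0, 0, 0.1], "fingers": 1}
    - {"translation": [-0.35, -0.09, -0.02], "twist": [0, 0, 0.1], "fingers": 1}
    - {"translation": [-0.35, -0.09, -0.02], "twist": [0, 0, 0.2], "fingers": 1}
    - {"translation": [-0.56, -0.35, -0.02], "twist": [0, 0, 0.4], "fingers": 1}
    - {"translation": [-0.56, -0.35, -0.02], "twist": [0, 0, 0.58], "fingers": 1}

```text
time: 2.05
eef_pos: [0.4642, 0.1454, 0.3542]
tcp_rot: [0.625, 0.781, 0.0, 0.0]
contact_force: [-0.4, -0.4, 0.2]
opening: 0.999
finger_force: 0.0
```

```bash
python3 - <<'E'
from h import *
print(get_state()["eef_pos"],cmd([.40,-.28,.36],-.17))
E
```

```text
[0.46423571 0.14538315 0.35420077] (array([-0.5347, -0.2078, -0.0078]), array([0.001, 0.   , 0.373]))
```

Emit:
arm_command:
  steps:
    - {"translation": [-0.53, -0.21, -0.01], "twist": [0, 0, 0.37], "fingers": 1}
    - {"translation": [-0.53, -0.21, -0.01], "twist": [0, 0, 0.37], "fingers": 1}
    - {"translation": [-0.53, -0.21, -0.01], "twist": [0, 0, 0.37], "fingers": 1}
    - {"translation": [-0.53, -0.21, -0.01], "twist": [0, 0, 0.37], "fingers": 1}
    - {"translation": [-0.53, -0.21, -0.01], "twist": [0, 0, 0.37], "fingers": 1}

```text
time: 2.68
eef_pos: [0.4166, -0.1634, 0.36]
tcp_rot: [0.762, 0.648, 0.0, 0.001]
contact_force: [1.2, -0.6, 0.3]
opening: 1.002
finger_force: 0.0
```

```bash
python3 - <<'E'
from h import *
print(get_state()["eef_pos"],cmd([.40,-.28,.36],-.17))
E
```

```text
[ 0.41659446 -0.16341253  0.36001224] (array([-1.57e-01,  3.00e-03,  1.00e-04]), array([0.002, 0.   , 0.009]))
```

Emit:
arm_command:
  steps:
    - {"translation": [-0.14, 0, 0], "twist": [0, 0, 0], "fingers": 1}
    - {"translation": [-0.14, 0, 0], "twist": [0, 0, 0], "fingers": 1}
    - {"translation": [-0.14, 0, 0], "twist": [0, 0, 0], "fingers": 1}
    - {"translation": [-0.14, 0, 0], "twist": [0, 0, 0], "fingers": 1}

```text
time: 3.18
eef_pos: [0.4005, -0.2648, 0.3595]
tcp_rot: [0.762, 0.648, 0.0, -0.0]
contact_force: [0.2, 0.2, 0.2]
opening: 1.0
finger_force: 0.0
```

```bash
python3 - <<'E'
from h import *
np.set_printoptions(precision=4,suppress=True)
p=cam("wrist"); save(p,"w1"); print(get_state()["eef_pos"],get_state()["dq"],-p["_R"].T@p["_t"])
for q in ("toast_a","grill","lid_bar"):
    for r in recognise(p,q)[:4]: print(q,r["conf"],r["point"],onz(p,r["point"],.082))
E
```

```text
[ 0.4007 -0.2643  0.3596] [ 0.0148 -0.0079  0.0027 -0.0017 -0.0021 -0.0013] [ 0.4131 -0.1855  0.5021]
toast_a 0.92 [283.6, 340.1] [ 0.4148 -0.3758  0.082 ]
toast_a 0.75 [150.3, 346.4] [ 0.4418 -0.2293  0.082 ]
toast_a 0.61 [238.0, 376.5] [ 0.4618 -0.3282  0.082 ]
grill 0.73 [223.7, 490.2] [ 0.5856 -0.3318  0.082 ]
grill 0.5 [243.2, 556.4] [ 0.6573 -0.366   0.082 ]
lid_bar 0.64 [244.3, 553.2] [ 0.6538 -0.3668  0.082 ]
```

View pics/w1.png

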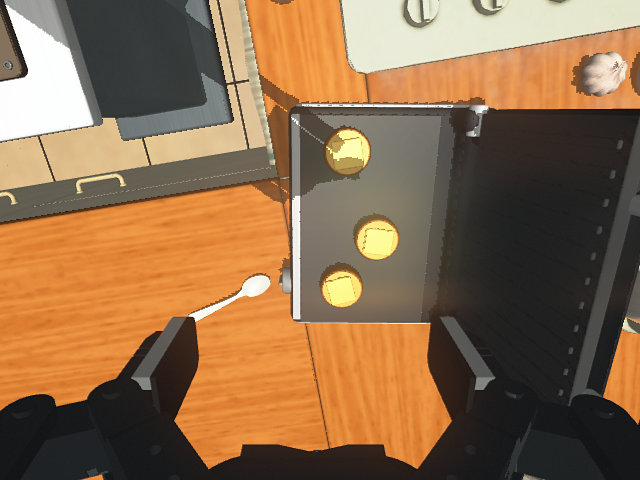

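The wrist view shows the plate square with the picture, spanning columns 292–445 and rows 104–322, with toasts at (row,col) (151,348), (239,377) and (288,341). Next I'll fit the plate's edges.

```bash
python3 - <<'E'
from h import *
np.set_printoptions(precision=4,suppress=True)
p=cam("wrist"); im=np.asarray(p["pixels"]).astype(int)
for c in (370,400,420):
    print("top",c,[(r,*im[r,c]) for r in range(99,112)]); print("bot",c,[(r,*im[r,c]) for r in range(315,328)])
for r in (180,210,300): print("front",r,[(c,*im[r,c]) for c in range(286,306)])
for r in (180,280): print("rear",r,[(c,*im[r,c]) for c in range(416,460,2)])
E
```

```text
top 370 [(99, np.int64(208), np.int64(127), np.int64(63)), (100, np.int64(206), np.int64(127), np.int64(62)), (101, np.int64(204), np.int64(125), np.int64(65)), (102, np.int64(194), np.int64(118), np.int64(58)), (103, np.int64(119), np.int64(78), np.int64(44)), (104, np.int64(124), np.int64(109), np.int64(96)), (105, np.int64(230), np.int64(232), np.int64(230)), (106, np.int64(255), np.int64(255), np.int64(255)), (107, np.int64(221), np.int64(221), np.int64(216)), (108, np.int64(65), np.int64(53), np.int64(39)), (109, np.int64(78), np.int64(67), np.int64(56)), (110, np.int64(84), np.int64(75), np.int64(63)), (111, np.int64(89), np.int64(81), np.int64(70))]
bot 370 [(315, np.int64(116), np.int64(101), np.int64(86)), (316, np.int64(116), np.int64(101), np.int64(85)), (317, np.int64(115), np.int64(101), np.int64(86)), (318, np.int64(115), np.int64(100), np.int64(86)), (319, np.int64(112), np.int64(98), np.int64(85)), (320, np.int64(112), np.int64(98), np.int64(84)), (321, np.int64(106), np.int64(91), np.int64(77)), (322, np.int64(116), np.int64(105), np.int64(97)), (323, np.int64(235), 
[... 7489 characters left out ...]
np.int64(69)), (432, np.int64(86), np.int64(80), np.int64(70)), (434, np.int64(86), np.int64(79), np.int64(68)), (436, np.int64(84), np.int64(76), np.int64(67)), (438, np.int64(71), np.int64(61), np.int64(50)), (440, np.int64(62), np.int64(52), np.int64(39)), (442, np.int64(63), np.int64(53), np.int64(40)), (444, np.int64(64), np.int64(56), np.int64(46)), (446, np.int64(66), np.int64(59), np.int64(51)), (448, np.int64(60), np.int64(52), np.int64(43)), (450, np.int64(60), np.int64(52), np.int64(43)), (452, np.int64(59), np.int64(51), np.int64(44)), (454, np.int64(57), np.int64(51), np.int64(44)), (456, np.int64(55), np.int64(49), np.int64(41)), (458, np.int64(51), np.int64(45), np.int64(39))]
```

```bash
python3 - <<'E'
import cv2
a=cv2.imread("pics/w1.png")[90:340,270:480]
cv2.imwrite("pics/w1c.png",cv2.resize(a,None,fx=2.4,fy=2.4,interpolation=cv2.INTER_CUBIC))
E
```

```text
(no output)
```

View pics/w1c.png

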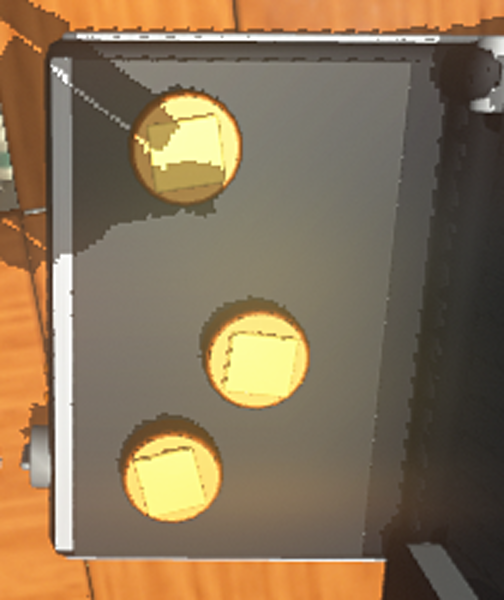

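```bash
python3 - <<'E'
from h import *
np.set_printoptions(precision=4,suppress=True)
p=cam("wrist")
f=lambda r,c,z=.06: onz(p,(r,c),z)[:2]
A,B,C,D,E,F=f(180,299.3),f(300,299.9),f(180,432.5),f(280,423.2),f(160.,299.2),f(240.,299.6)
yv=(A-B)/np.linalg.norm(A-B); print("yaw front",np.arctan2(-yv[0],yv[1]))
y2=(C-D)/np.linalg.norm(C-D); print("yaw rear",np.arctan2(-y2[0],y2[1]))
for r0,r1 in ((107.9,108.3),(321,321)):
    u=f(r1,420)-f(r0,350); print("yaw side",np.arctan2(u[1],u[0]))
yaw=float(np.arctan2(-yv[0],yv[1]));yaw=(yaw+np.arctan2(-y2[0],y2[1]))/2
ex=np.array([np.cos(yaw),np.sin(yaw)]); ey=np.array([-ex[1],ex[0]])
print("x front/rear",[v@ex for v in (A,B,C,D)])
print("y top/bot",[f(r,390)@ey for r in (104.3,107.8,109,321,322.3,323.8)])
E
```

```text
yaw front -0.16365746140223042
yaw rear -0.15831714407211758
yaw side -0.16371830112756514
yaw side -0.15944906540667667
x front/rear [np.float64(0.4239442080420568), np.float64(0.42355319979734685), np.float64(0.5711562476784606), np.float64(0.5714768196878001)]
y top/bot [np.float64(-0.10998785898951458), np.float64(-0.11345319874316949), np.float64(-0.11464542331942207), np.float64(-0.36441177131389724), np.float64(-0.36622842355921464), np.float64(-0.368329688906075)]
```

```bash
python3 - <<'E'
from h import *
print(cmd([.4150,-.378,.18],-.161))
E
```

```text
(array([-0.1466,  0.0425,  0.2396]), array([0.   , 0.   , 0.002]))
```

Emit:
arm_command:
  steps:
    - {"translation": [-0.147, 0.042, 0.1], "twist": [0, 0, 0], "fingers": 1}
    - {"translation": [-0.147, 0.042, 0.24], "twist": [0, 0, 0], "fingers": 1}
    - {"translation": [-0.147, 0.042, 0.24], "twist": [0, 0, 0], "fingers": 1}
    - {"translation": [-0.147, 0.042, 0.24], "twist": [0, 0, 0], "fingers": 1}
    - {"translation": [-0.147, 0.042, 0.24], "twist": [0, 0, 0], "fingers": 1}

```text
time: 4.1
eef_pos: [0.4129, -0.3777, 0.1762]
tcp_rot: [0.762, 0.648, 0.0, -0.004]
contact_force: [-0.0, -0.3, 0.8]
opening: 1.0
finger_force: 0.0
```

```bash
python3 - <<'E'
from h import *
np.set_printoptions(precision=4,suppress=True)
p=cam("wrist"); save(p,"w2"); s=get_state(); print(s["eef_pos"],s["dq"],-p["_R"].T@p["_t"],s["contact_force"])
for r in recognise(p,"toast_a")[:4]: print(r["conf"],r["point"],onz(p,r["point"],.080))
for X in [(.4532,-.318,.06),(.465,-.248,.06),(.4425,-.387,.06)]: print(proj(p,X))
E
```

```text
[ 0.4139 -0.3784  0.1789] [ 0.0088 -0.0459 -0.0395  0.0002 -0.0028 -0.0002] [ 0.4262 -0.2991  0.3191] [ 0.5357 -0.7925  0.7539]
0.73 [246.5, 315.8] [ 0.4145 -0.3784  0.08  ]
0.7 [158.0, 382.8] [ 0.4619 -0.3306  0.08  ]
0.61 [12.9, 323.9] [ 0.4393 -0.2504  0.08  ]
(np.float64(136.5869551340861), np.float64(361.5538148917164))
(np.float64(8.413441750804688), np.float64(366.9992725701))
(np.float64(242.73136108517892), np.float64(358.3978195863128))
```

View pics/w2.png

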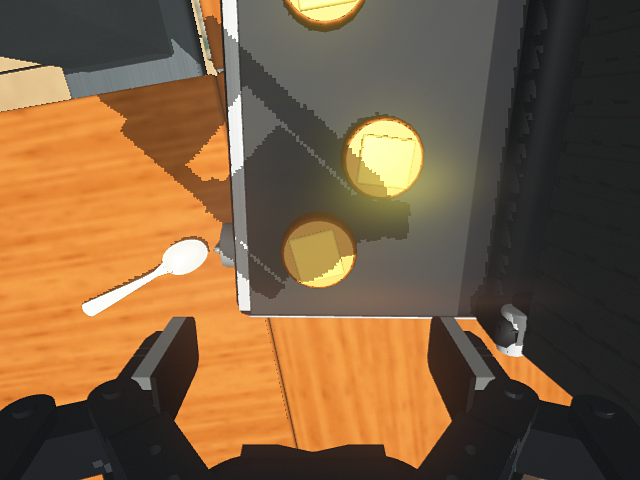

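The toasts show at (251,319), (157,383) and a partial one at (8,324). The gripper is centred over the right-hand one, so I'll go down and grip it gently.

Emit:
arm_command:
  steps:
    - {"translation": [0, 0, 0.08], "twist": [0, 0, 0], "fingers": 1}
    - {"translation": [0, 0, 0.153], "twist": [0, 0, 0], "fingers": 1}
    - {"translation": [0, 0, 0.153], "twist": [0, 0, 0], "fingers": 1}
    - {"translation": [0, 0, 0.153], "twist": [0, 0, 0], "fingers": -1}
    - {"translation": [0, 0, 0.153], "twist": [0, 0, 0], "fingers": -1}
  grip_force: 20

```text
time: 4.82
eef_pos: [0.4159, -0.3812, 0.0688]
tcp_rot: [0.761, 0.648, -0.0, 0.004]
contact_force: [-0.5, 1.3, 0.6]
opening: 0.606
finger_force: 0.0
```

Emit:
arm_command:
  steps:
    - {"translation": [0, 0, 0], "twist": [0, 0, 0], "fingers": -1}
    - {"translation": [0, 0, 0], "twist": [0, 0, 0], "fingers": -1}

```text
time: 5.08
eef_pos: [0.4158, -0.3811, 0.0688]
tcp_rot: [0.762, 0.648, -0.0, 0.003]
contact_force: [-1.1, 1.1, 7.1]
opening: 0.566
finger_force: 19.9
```

```bash
python3 - <<'E'
from h import *
np.set_printoptions(precision=4,suppress=True)
p=cam("wrist"); save(p,"w3"); s=get_state(); print(s["eef_pos"],s["opening"],s["finger_force"],s["contact_force"])
for r in recognise(p,"toast_a")[:4]: print(r["conf"],r["point"],onz(p,r["point"],.080))
print(cmd([.4425,-.387,.066],-.161))
E
```

```text
[ 0.4158 -0.3811  0.0688] 0.5614188699359577 19.860277605475858 [-0.2154  1.0509  7.8074]
0.8 [328.5, 310.8] [ 0.4156 -0.3775  0.08  ]
0.62 [178.5, 423.2] [ 0.4609 -0.3285  0.08  ]
(array([-0.002 ,  0.0364,  0.0039]), array([0.005, 0.004, 0.   ]))
```

Emit:
arm_command:
  steps:
    - {"translation": [0, 0, -0.005], "twist": [0, 0, 0], "fingers": -1}
    - {"translation": [0.002, 0.018, -0.005], "twist": [0, 0, 0], "fingers": -1}
    - {"translation": [0.004, 0.037, -0.005], "twist": [0, 0, 0], "fingers": -1}
    - {"translation": [0.004, 0.037, -0.005], "twist": [0, 0, 0], "fingers": -1}
    - {"translation": [0.004, 0.037, -0.003], "twist": [0, 0, 0], "fingers": -1}

```text
time: 5.8
eef_pos: [0.4438, -0.3811, 0.0688]
tcp_rot: [0.762, 0.648, 0.001, 0.002]
contact_force: [1.4, 4.4, 12.9]
opening: 0.568
finger_force: 21.9
```

Emit:
arm_command:
  steps:
    - {"translation": [0, 0, 0.002], "twist": [0, 0, 0], "fingers": 0.9}
    - {"translation": [0, 0, 0.002], "twist": [0, 0, 0], "fingers": 0.9}
    - {"translation": [0, 0, 0], "twist": [0, 0, 0], "fingers": 0.9}
    - {"translation": [0, 0, -0.08], "twist": [0, 0, 0], "fingers": 0.9}
    - {"translation": [0, 0, -0.147], "twist": [0, 0, 0], "fingers": 1}

```text
time: 6.42
eef_pos: [0.4415, -0.3805, 0.1782]
tcp_rot: [0.762, 0.648, -0.0, -0.0]
contact_force: [0.1, -0.6, 0.6]
opening: 1.002
finger_force: 0.0
```

```bash
python3 - <<'E'
from h import *
np.set_printoptions(precision=4,suppress=True)
p=cam("wrist"); save(p,"w4"); s=get_state(); print(s["eef_pos"],s["opening"],s["dq"],s["contact_force"])
for r in recognise(p,"toast_a")[:4]: print(r["conf"],r["point"],onz(p,r["point"],.080))
E
```

```text
[ 0.4444 -0.3837  0.1871] 0.9989693509349786 [-0.0003  0.0179 -0.0354  0.0031 -0.1516  0.0004] [ 1.7662 -2.3458  5.8558]
0.93 [242.0, 314.9] [ 0.4433 -0.3794  0.08  ]
0.71 [160.5, 329.3] [ 0.4597 -0.3305  0.08  ]
0.63 [12.8, 272.0] [ 0.441  -0.2489  0.08  ]
```

View pics/w4.png

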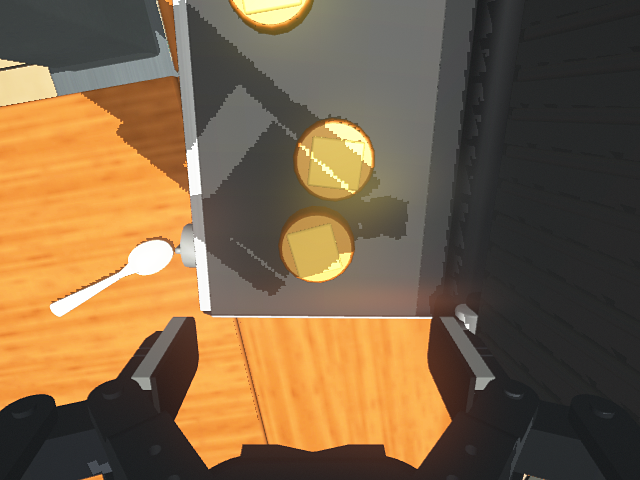

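```bash
python3 - <<'E'
from h import *
np.set_printoptions(precision=4,suppress=True)
p=cam("wrist"); s=get_state(); im=np.asarray(p["pixels"]).astype(int).sum(2)//3
print(s["eef_pos"])
for c in (350,390): print([(r,int(im[r,c])) for r in range(308,324)])
for r in (150,200,300): print([(c,int(im[r,c])) for c in range(180,220,2)],[(c,int(im[r,c])) for c in range(408,446,2)])
for r in recognise(p,"toast_a")[:3]: print(r["conf"],r["point"],onz(p,r["point"],.080))
ex=np.array([np.cos(-.161),np.sin(-.161)]);ey=np.array([-ex[1],ex[0]])
for r,c in ((316,350),(319,350)): q=onz(p,(r,c),.06)[:2]; print(q,q@ey)
for r,c in ((200,203),(200,432),(247,317)): q=onz(p,(r,c),.06)[:2]; print(q@ex)
q=onz(p,(247,317),.08)[:2]; print(q,q@ex,q@ey)
E
```

```text
[ 0.4433 -0.3824  0.1815]
[(308, 239), (309, 161), (310, 166), (311, 167), (312, 167), (313, 167), (314, 167), (315, 167), (316, 166), (317, 166), (318, 168), (319, 166), (320, 166), (321, 166), (322, 165), (323, 165)]
[(308, 245), (309, 167), (310, 171), (311, 173), (312, 173), (313, 172), (314, 172), (315, 173), (316, 172), (317, 173), (318, 172), (319, 172), (320, 172), (321, 172), (322, 172), (323, 171)]
[(180, 73), (182, 253), (184, 250), (186, 251), (188, 250), (190, 252), (192, 255), (194, 100), (196, 109), (198, 110), (200, 110), (202, 111), (204, 110), (206, 111), (208, 110), (210, 109), (212, 110), (214, 110), (216, 110), (218, 110)] [(408, 113), (410, 113), (412, 113), (414, 113), (416, 113), (418, 113), (420, 106), (422, 80), (424, 78), (426, 79), (428, 79), (430, 79), (432, 78), (434, 78), (436, 77), (438, 77), (440, 77), (442, 76), (444, 76)]
[(180, 167), (182, 167), (184, 170), (186, 149), (188, 156), (190, 156), (192, 154), (194, 155), (196, 163), (198, 72), (200, 75), (202, 75), (204, 75), (206, 74), (208, 74), (210, 74), (212, 74), (214, 73), (216, 72), (218, 73)] [
[... 292 characters left out ...]
163), (194, 160), (196, 253), (198, 253), (200, 252), (202, 253), (204, 255), (206, 109), (208, 113), (210, 113), (212, 112), (214, 112), (216, 113), (218, 113)] [(408, 103), (410, 100), (412, 100), (414, 98), (416, 98), (418, 97), (420, 97), (422, 83), (424, 81), (426, 78), (428, 77), (430, 76), (432, 74), (434, 74), (436, 73), (438, 73), (440, 71), (442, 71), (444, 71)]
0.97 [152.5, 326.5] [ 0.4628 -0.3308  0.08  ]
0.93 [12.8, 263.5] [ 0.44   -0.2515  0.08  ]
0.6 [232.1, 307.7] [ 0.4433 -0.3787  0.08  ]
[ 0.4628 -0.4549] -0.3748610332740102
[ 0.4625 -0.4575] -0.3773994517969847
0.4275715602881129
0.582949511783565
0.5048022247048918
[ 0.4477 -0.3897] 0.5043332518839709 -0.31290297421727464
```

```bash
cat >> h.py <<'E'
YAW=-.161; ex=np.array([np.cos(YAW),np.sin(YAW)]); ey=np.array([-ex[1],ex[0]])
E
python3 - <<'E'
from h import *
np.set_printoptions(precision=4,suppress=True)
p=cam("wrist"); save(p,"w5"); print(get_state()["eef_pos"])
f=lambda r,c,z=.06: (lambda q: (round(q@ex,4),round(q@ey,4)))(onz(p,(r,c),z)[:2])
print("front",f(150,193.5),f(200,197),f(300,205.3),"rear",f(150,420.8),f(200,416.3))
print("side",f(308.7,350),f(306.7,350))
for r in recognise(p,"toast_a")[:3]: print(r["conf"],r["point"],f(*r["point"],.08))
E
```

```text
[ 0.4414 -0.3802  0.1767]
front (np.float64(0.4221), np.float64(-0.2492)) (np.float64(0.4214), np.float64(-0.2816)) (np.float64(0.4209), np.float64(-0.3548)) rear (np.float64(0.5669), np.float64(-0.2491)) (np.float64(0.5667), np.float64(-0.2816))
side (np.float64(0.5251), np.float64(-0.3619)) (np.float64(0.5251), np.float64(-0.3602))
0.97 [157.8, 332.7] (np.float64(0.5098), np.float64(-0.2518))
0.78 [239.9, 314.3] (np.float64(0.499), np.float64(-0.3029))
0.68 [12.8, 270.9] (np.float64(0.4756), np.float64(-0.1758))
```

Emit:
arm_command:
  steps:
    - {"translation": [-0.05, 0, -0.04], "twist": [0, 0, 0], "fingers": 1}
    - {"translation": [-0.05, 0, -0.04], "twist": [0, 0, 0], "fingers": 1}
    - {"translation": [-0.05, 0, -0.04], "twist": [0, 0, 0], "fingers": 1}
    - {"translation": [-0.05, 0, -0.04], "twist": [0, 0, 0], "fingers": 1}
    - {"translation": [-0.05, 0, -0.04], "twist": [0, 0, 0], "fingers": 1}

```text
time: 7.35
eef_pos: [0.4357, -0.4166, 0.206]
tcp_rot: [0.761, 0.648, 0.0, -0.001]
contact_force: [0.3, -0.3, 0.2]
opening: 0.999
finger_force: 0.0
```

```bash
cat >> h.py <<'E'
def survey(p,zt=.08):
    """edges of the plate found as steps near where they are expected; toasts in grill-aligned coords (ex,ey)"""
    im=cv2.GaussianBlur(np.asarray(p["pixels"]),(3,3),0).astype(int).sum(2)/3
    W=lambda x,y,z=.06: np.r_[x*ex+y*ey,z]
    def edge(line,sgn,zz=.06):
        v=[]
        for X in line:
            r,c=proj(p,X); r,c=int(round(r)),int(round(c)); v.append(im[r,c] if 0<=r<480 and 0<=c<640 else np.nan)
        d=np.diff(v)*sgn; return np.nanargmax(d) if np.isfinite(d).any() else None
    g=np.arange(-.012,.012,.0005); out={}
    F=[.424+g[edge([W(.424+a,y) for a in g],-1)] for y in np.linspace(-.33,-.15,9)]
    B=[.569+g[edge([W(.569+a,y) for a in g],-1)] for y in np.linspace(-.33,-.15,9)]
    S=[-.364+g[edge([W(x,-.364+a) for a in g],-1)] for x in np.linspace(.44,.56,9)]
    L=[-.113+g[edge([W(x,-.113+a) for a in g],1)] for x in np.linspace(.45,.54,9)]
    print("front",np.round(F,4),"rear",np.round(B,4),"\nright",np.round(S,4),"left",np.round(L,4))
    for r in recognise(p,"toast_a")[:4]:
        q=onz(p,r["point"],zt)[:2]; print(round(r["conf"],2),r["point"],"gx,gy",q@ex,q@ey,"world",q)
E
python3 - <<'E'
from h import *
np.set_printoptions(precision=4,suppress=True)
p=cam("wrist"); save(p,"w6"); s=get_state(); print(s["eef_pos"],s["dq"],s["contact_force"]); survey(p)
E
```

```text
[ 0.4358 -0.4168  0.2064] [-0.0044 -0.0044 -0.0096 -0.      0.0007  0.0005] [ 0.3097 -0.3984  0.5475]Traceback (most recent call last):
  File "<stdin>", line 3, in <module>
  File "h.py", line 41, in survey
    print("front",np.round(F,4),"rear",np.round(B,4),"\nright",np.round(S,4),"left",np.round(L,4))
                  ~~~~~~~~^^^^^
    return _wrapfunc(a, 'round', decimals=decimals, out=out)
    return _wrapit(obj, method, *args, **kwds)
    conv = _array_converter(obj)
ValueError: setting an array element with a sequence. The requested array has an inhomogeneous shape after 1 dimensions. The detected shape was (9,) + inhomogeneous part.
```

```bash
sed -i 's/return np.nanargmax(d) if np.isfinite(d).any() else None/return int(np.nanargmax(d)) if np.isfinite(d).all() else None/; s/\(\.[0-9]*\)+g\[edge(\(\[[^]]*\]\),\(-\?1\))\]/\1+G(edge(\2,\3))/' h.py
sed -i 's/^    g=np.arange(-.012,.012,.0005); out={}/    g=np.arange(-.012,.012,.0005); G=lambda i: np.nan if i is None else g[i]/' h.py
python3 - <<'E'
from h import *
np.set_printoptions(precision=4,suppress=True)
p=cam("wrist"); s=get_state(); print(s["eef_pos"]); survey(p)
E
```

```text
[ 0.4359 -0.417   0.2067]
front [0.423  0.423  0.423  0.423  0.4235 0.4235 0.4235    nan    nan] rear [0.572  0.5715 0.572  0.572  0.572  0.573  0.5725    nan    nan] 
right [-0.3685 -0.3685 -0.3685 -0.3685 -0.3685 -0.3685 -0.3695 -0.3695 -0.3695] left [nan nan nan nan nan nan nan nan nan]
0.76 [98.0, 331.6] gx,gy 0.5089228479756861 -0.25356879100408636 world [ 0.4617 -0.3319]
0.67 [179.1, 315.1] gx,gy 0.49866759675487327 -0.30486668550732715 world [ 0.4433 -0.3809]
0.24 [144.6, 460.8] gx,gy 0.5938745643385892 -0.2821575981161059 world [ 0.541  -0.3737]
```

Emit:
arm_command:
  steps:
    - {"translation": [0.048, 0.002, 0.07], "twist": [0, 0, 0], "fingers": 1}
    - {"translation": [0.048, 0.002, 0.14], "twist": [0, 0, 0], "fingers": 1}
    - {"translation": [0.048, 0.002, 0.181], "twist": [0, 0, 0], "fingers": 1}
    - {"translation": [0.048, 0.002, 0.181], "twist": [0, 0, 0], "fingers": -1}
    - {"translation": [0.048, 0.002, 0.181], "twist": [0, 0, 0], "fingers": -1}

```text
time: 8.12
eef_pos: [0.4439, -0.3833, 0.0732]
tcp_rot: [0.762, 0.648, -0.0, 0.001]
contact_force: [0.4, -0.4, 0.1]
opening: 0.608
finger_force: 0.0
```

Emit:
arm_command:
  steps:
    - {"translation": [0, 0, 0], "twist": [0, 0, 0], "fingers": -1}
    - {"translation": [0, 0, 0], "twist": [0, 0, 0], "fingers": -1}
    - {"translation": [-0.007, 0, 0], "twist": [0, 0, 0], "fingers": -1}
    - {"translation": [-0.007, 0, 0], "twist": [0, 0, 0], "fingers": -1}
    - {"translation": [-0.007, 0, 0], "twist": [0, 0, 0], "fingers": -1}

```text
time: 8.75
eef_pos: [0.4437, -0.3887, 0.0745]
tcp_rot: [0.762, 0.648, 0.0, 0.002]
contact_force: [-1.1, 2.1, 5.8]
opening: 0.526
finger_force: 18.1
```

```bash
python3 - <<'E'
from h import *
np.set_printoptions(precision=4,suppress=True)
p=cam("wrist"); s=get_state(); e=s["eef_pos"]; print(e,e[:2]@ex,e[:2]@ey,s["opening"],s["contact_force"]); survey(p)
E
```

```text
[ 0.4437 -0.3887  0.0746] 0.5002607715905294 -0.3125420257422047 0.5237343340793275 [-0.6908  1.5796  6.7307]
front [0.4225 0.423  0.4235 0.4235 0.4235 0.424     nan    nan    nan] rear [0.5715 0.571  0.5715 0.572  0.572  0.5725    nan    nan    nan] 
right [-0.3665 -0.3635 -0.366  -0.366  -0.366  -0.366  -0.366  -0.3655 -0.367 ] left [nan nan nan nan nan nan nan nan nan]
0.89 [172.1, 337.6] gx,gy 0.5087095968602748 -0.25212360909324116 world [ 0.4617 -0.3304]
0.77 [314.2, 313.3] gx,gy 0.5005037852597147 -0.3062118541791592 world [ 0.4449 -0.3825]
```

```bash
python3 - <<'E'
from h import *
p=cam("wrist"); cv2.imwrite("pics/w7.png",cv2.cvtColor(np.asarray(p["pixels"])[100:400,140:500],cv2.COLOR_RGB2BGR))
p=cam("side"); a=cv2.cvtColor(np.asarray(p["pixels"])[60:260,290:490],cv2.COLOR_RGB2BGR)
b=cv2.imread("pics/w7.png"); cv2.imwrite("pics/w7.png",np.hstack([b,cv2.resize(a,(300,300))]))
E
```

```text
(no output)
```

View pics/w7.png

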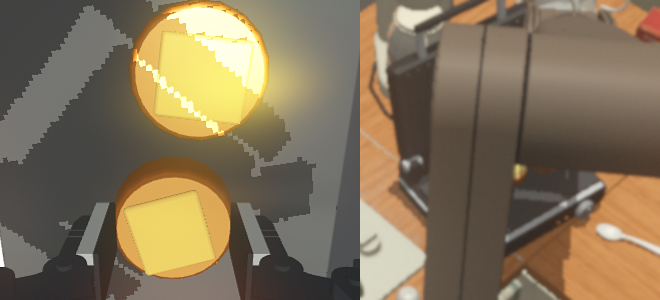

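The toast is held at crop pixel (173,225), seemingly flat and slightly off the pads' centre. I'll release it and survey again.

Emit:
arm_command:
  steps:
    - {"translation": [0, 0, 0.001], "twist": [0, 0, 0], "fingers": 0.9}
    - {"translation": [0, 0, 0], "twist": [0, 0, 0], "fingers": 0.9}
    - {"translation": [0, 0, 0], "twist": [0, 0, 0], "fingers": 0.9}
    - {"translation": [0, 0, -0.07], "twist": [0, 0, 0], "fingers": 1}
    - {"translation": [0, 0, -0.14], "twist": [0, 0, 0], "fingers": 1}

```text
time: 9.57
eef_pos: [0.4417, -0.387, 0.1765]
tcp_rot: [0.762, 0.648, 0.0, -0.001]
contact_force: [-0.3, -1.0, 0.3]
opening: 1.003
finger_force: 0.0
```

Emit:
arm_command:
  steps:
    - {"translation": [0.04, 0.01, -0.04], "twist": [0, 0, 0], "fingers": 1}
    - {"translation": [0.04, 0.01, -0.04], "twist": [0, 0, 0], "fingers": 1}
    - {"translation": [0.04, 0.01, -0.04], "twist": [0, 0, 0], "fingers": 1}
    - {"translation": [0.04, 0.01, -0.04], "twist": [0, 0, 0], "fingers": 1}
    - {"translation": [0.04, 0.01, -0.04], "twist": [0, 0, 0], "fingers": 1}

```text
time: 10.2
eef_pos: [0.4537, -0.359, 0.2048]
tcp_rot: [0.762, 0.648, -0.0, -0.001]
contact_force: [0.9, -0.6, 0.4]
opening: 0.997
finger_force: 0.0
```

```bash
python3 - <<'E'
from h import *
np.set_printoptions(precision=4,suppress=True)
p=cam("wrist"); save(p,"w8"); s=get_state(); e=s["eef_pos"]; print(e,e[:2]@ex,e[:2]@ey,s["opening"],s["contact_force"]); survey(p)
E
```

```text
[ 0.4539 -0.3591  0.2051] 0.5055851815784361 -0.2816892494430233 0.9999621988186714 [ 0.8477 -0.667   0.4872]
front [0.423  0.4235 0.4235 0.4235 0.424  0.424  0.4135 0.424  0.424 ] rear [0.572  0.572  0.5715 0.572  0.572  0.5725 0.572  0.572  0.5725] 
right [-0.3655 -0.3655 -0.3655 -0.3655 -0.3665 -0.3665 -0.3665 -0.3665 -0.3665] left [nan nan nan nan nan nan nan nan nan]
0.84 [266.3, 305.2] gx,gy 0.5000397881626759 -0.3071356688502658 world [ 0.4443 -0.3833]
0.82 [38.2, 261.6] gx,gy 0.4746306631854764 -0.15979185526146755 world [ 0.4429 -0.2338]
0.8 [188.7, 318.5] gx,gy 0.5093009663234338 -0.2511537152681057 world [ 0.4625 -0.3295]
```

Emit:
arm_command:
  steps:
    - {"translation": [0.04, 0.005, 0.07], "twist": [0, 0, 0], "fingers": 1}
    - {"translation": [0.04, 0.005, 0.14], "twist": [0, 0, 0], "fingers": 1}
    - {"translation": [0.04, 0.005, 0.182], "twist": [0, 0, 0], "fingers": 1}
    - {"translation": [0.04, 0.005, 0.182], "twist": [0, 0, 0], "fingers": -1}
    - {"translation": [0.04, 0.005, 0.182], "twist": [0, 0, 0], "fingers": -1}

```text
time: 10.92
eef_pos: [0.4637, -0.331, 0.0714]
tcp_rot: [0.762, 0.648, 0.0, 0.001]
contact_force: [-1.3, -0.3, 0.3]
opening: 0.604
finger_force: 0.5
```

Emit:
arm_command:
  steps:
    - {"translation": [0, 0, 0], "twist": [0, 0, 0], "fingers": -1}
    - {"translation": [0, 0, 0], "twist": [0, 0, 0], "fingers": -1}
    - {"translation": [0.013, -0.015, 0], "twist": [0, 0, 0], "fingers": -1}
    - {"translation": [0.013, -0.015, 0], "twist": [0, 0, 0], "fingers": -1}
    - {"translation": [0.013, -0.015, 0], "twist": [0, 0, 0], "fingers": -1}

```text
time: 11.55
eef_pos: [0.454, -0.3191, 0.0721]
tcp_rot: [0.761, 0.648, 0.0, 0.002]
contact_force: [-0.1, -0.7, 5.6]
opening: 0.55
finger_force: 22.4
```

Emit:
arm_command:
  steps:
    - {"translation": [0, 0, 0], "twist": [0, 0, 0], "fingers": 0.9}
    - {"translation": [0, 0, 0], "twist": [0, 0, 0], "fingers": 0.9}
    - {"translation": [0, 0, 0], "twist": [0, 0, 0], "fingers": 0.9}
    - {"translation": [0, 0, -0.07], "twist": [0, 0, 0], "fingers": 1}
    - {"translation": [0, 0, -0.14], "twist": [0, 0, 0], "fingers": 1}

```text
time: 12.18
eef_pos: [0.4527, -0.3179, 0.1748]
tcp_rot: [0.762, 0.648, -0.0, -0.002]
contact_force: [1.2, 0.1, 0.4]
opening: 1.001
finger_force: 0.0
```

Emit:
arm_command:
  steps:
    - {"translation": [0.04, 0, -0.05], "twist": [0, 0, 0], "fingers": 1}
    - {"translation": [0.04, 0, -0.05], "twist": [0, 0, 0], "fingers": 1}
    - {"translation": [0.04, 0, -0.05], "twist": [0, 0, 0], "fingers": 1}
    - {"translation": [0.04, 0, -0.05], "twist": [0, 0, 0], "fingers": 1}
    - {"translation": [0.04, 0, -0.05], "twist": [0, 0, 0], "fingers": 1}

```text
time: 12.8
eef_pos: [0.4576, -0.2889, 0.2108]
tcp_rot: [0.762, 0.648, -0.0, -0.001]
contact_force: [-0.6, -0.1, 0.2]
opening: 0.998
finger_force: 0.0
```

```bash
python3 - <<'E'
from h import *
np.set_printoptions(precision=4,suppress=True)
p=cam("wrist"); save(p,"w9"); s=get_state(); e=s["eef_pos"]; print(e,e[:2]@ex,e[:2]@ey,s["opening"],s["contact_force"]); survey(p)
E
```

```text
[ 0.4577 -0.289   0.2111] 0.4981034168287063 -0.2119060528248683 1.0006491928505612 [ 0.0418 -0.3166  0.0999]
front [0.423  0.4235 0.4235 0.4235 0.4235 0.4235 0.424  0.424  0.4245] rear [0.572  0.5725 0.5725 0.5715 0.5725 0.572  0.572  0.5725 0.5725] 
right [-0.3655 -0.3655 -0.3655 -0.3655 -0.3655 -0.3655 -0.3665 -0.3665 -0.3665] left [-0.1135 -0.1135 -0.1135 -0.114  -0.114  -0.114  -0.114  -0.114  -0.114 ]
0.74 [345.3, 318.2] gx,gy 0.50221700566115 -0.3060249662004432 world [ 0.4467 -0.3826]
0.72 [265.7, 314.9] gx,gy 0.4995079770959099 -0.23922467058444435 world [ 0.4547 -0.3162]
0.66 [152.9, 279.0] gx,gy 0.4753438120532505 -0.15832463738460983 world [ 0.4438 -0.2325]
```

Emit:
arm_command:
  steps:
    - {"translation": [0.071, -0.03, 0.03], "twist": [0, 0, 0], "fingers": 1}
    - {"translation": [0.071, -0.03, 0.1], "twist": [0, 0, 0], "fingers": 1}
    - {"translation": [0.071, -0.03, 0.16], "twist": [0, 0, 0], "fingers": 1}
    - {"translation": [0.071, -0.03, 0.19], "twist": [0, 0, 0], "fingers": 1}
    - {"translation": [0.071, -0.03, 0.19], "twist": [0, 0, 0], "fingers": -1}

```text
time: 13.52
eef_pos: [0.443, -0.2317, 0.0677]
tcp_rot: [0.762, 0.648, -0.0, -0.003]
contact_force: [0.3, -0.9, 0.1]
opening: 0.818
finger_force: 0.0
```

Emit:
arm_command:
  steps:
    - {"translation": [0, 0, 0], "twist": [0, 0, 0], "fingers": -1}
    - {"translation": [0, 0, 0], "twist": [0, 0, 0], "fingers": -1}
    - {"translation": [0, 0, 0], "twist": [0, 0, 0], "fingers": -1}
    - {"translation": [-0.008, 0.015, 0], "twist": [0, 0, 0], "fingers": -1}
    - {"translation": [-0.016, 0.03, 0], "twist": [0, 0, 0], "fingers": -1}

```text
time: 14.15
eef_pos: [0.4648, -0.2481, 0.0716]
tcp_rot: [0.761, 0.648, -0.0, -0.001]
contact_force: [-5.3, 2.8, 9.1]
opening: 0.552
finger_force: 22.2
```

Emit:
arm_command:
  steps:
    - {"translation": [0, 0, 0], "twist": [0, 0, 0], "fingers": -1}
    - {"translation": [0, 0, 0], "twist": [0, 0, 0], "fingers": 0.9}
    - {"translation": [0, 0, 0], "twist": [0, 0, 0], "fingers": 0.9}
    - {"translation": [0, 0, 0], "twist": [0, 0, 0], "fingers": 0.9}
    - {"translation": [0, 0, -0.07], "twist": [0, 0, 0], "fingers": 1}

```text
time: 14.78
eef_pos: [0.4615, -0.2457, 0.1179]
tcp_rot: [0.762, 0.648, -0.001, -0.006]
contact_force: [1.4, 0.1, -0.1]
opening: 1.003
finger_force: 0.0
```

Emit:
arm_command:
  steps:
    - {"translation": [-0.13, 0, -0.08], "twist": [0, 0, 0], "fingers": 1}
    - {"translation": [-0.13, 0, -0.15], "twist": [0, 0, 0], "fingers": 1}
    - {"translation": [-0.13, 0, -0.15], "twist": [0, 0, 0], "fingers": 1}
    - {"translation": [-0.13, 0, -0.15], "twist": [0, 0, 0], "fingers": 1}
    - {"translation": [-0.13, 0, -0.15], "twist": [0, 0, 0], "fingers": 1}

```text
time: 15.4
eef_pos: [0.4486, -0.3432, 0.2328]
tcp_rot: [0.761, 0.648, 0.0, -0.002]
contact_force: [-0.6, -0.9, 0.8]
opening: 1.001
finger_force: 0.0
```

```bash
python3 - <<'E'
from h import *
np.set_printoptions(precision=4,suppress=True)
p=cam("wrist"); save(p,"w10"); s=get_state(); e=s["eef_pos"]; print(e,e[:2]@ex,e[:2]@ey,s["opening"],s["contact_force"]); survey(p)
E
```

```text
[ 0.4485 -0.3429  0.2323] 0.4976429371558383 -0.2665646464211362 0.9981983503280001 [-0.5701  0.1116  0.1213]
front [0.4225 0.4235 0.423  0.423  0.423  0.424  0.424  0.4235 0.4245] rear [0.572  0.572  0.5715 0.5715 0.572  0.572  0.5725 0.5725 0.5725] 
right [-0.366  -0.366  -0.366  -0.366  -0.366  -0.3665 -0.3665 -0.3665 -0.3665] left [nan nan nan nan nan nan nan nan nan]
0.88 [186.4, 315.2] gx,gy 0.4995094958622526 -0.23972530464498082 world [ 0.4546 -0.3167]
0.62 [85.2, 318.1] gx,gy 0.5012960508694393 -0.1696734743377523 world [ 0.4676 -0.2478]
0.61 [270.9, 315.6] gx,gy 0.5000270969352261 -0.30719804555449864 world [ 0.4443 -0.3834]
0.21 [172.9, 456.6] gx,gy 0.6032116256075639 -0.22963224075130884 world [ 0.5586 -0.3234]
```

View pics/w10.png

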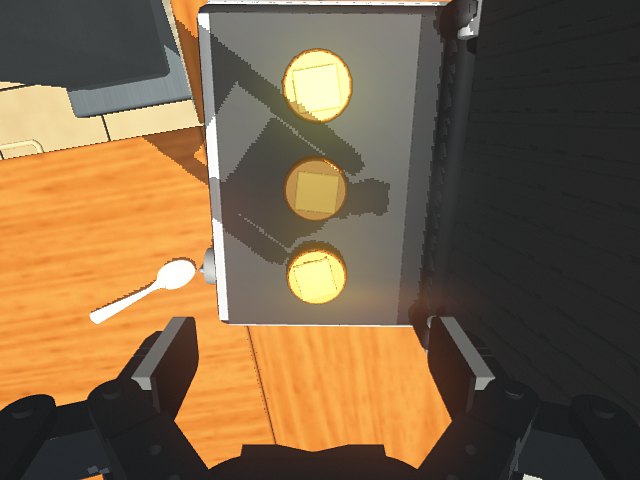

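The row is in place, with toasts at pixels (85,318), (189,316) and (275,316), spaced about 68–70 mm apart. Next I'll rise and locate the bar.

Emit:
arm_command:
  steps:
    - {"translation": [0.0, 0.0, -0.08], "twist": [0, 0, 0], "fingers": 0.5}
    - {"translation": [0.0, 0.0, -0.16], "twist": [0, 0, 0], "fingers": 0.5}
    - {"translation": [0, 0.05, -0.24], "twist": [0, 0, 0], "fingers": 0.5}
    - {"translation": [0, 0.1, -0.27], "twist": [0, 0, 0], "fingers": 0.5}
    - {"translation": [0, 0.1, -0.27], "twist": [0, 0, 0], "fingers": 0.5}

```text
time: 16.12
eef_pos: [0.5255, -0.3562, 0.4379]
tcp_rot: [0.761, 0.649, 0.0, 0.001]
contact_force: [0.3, -0.8, -0.5]
opening: 0.752
finger_force: 0.0
```

```bash
python3 - <<'E'
from h import *
np.set_printoptions(precision=4,suppress=True)
p=cam("wrist"); s=get_state(); e=s["eef_pos"]; print(e,e[:2]@ex,e[:2]@ey,s["contact_force"],s["opening"]); survey(p)
im=cv2.cvtColor(np.asarray(p["pixels"]),cv2.COLOR_RGB2BGR)
for dy in (-.066,0,.066):
    r,c=proj(p,np.r_[.647*ex+(-.2405+dy)*ey,.303]); print(r,c); cv2.circle(im,(int(c),int(r)),4,(0,0,255),1)
cv2.imwrite("pics/w11.png",im)
for q in("lid_bar",):
    for r in recognise(p,q)[:3]: o=onz(p,r["point"],.303)[:2]; print(q,r,o@ex,o@ey)
E
```

```text
[ 0.5241 -0.3559  0.4359] 0.5743997866012476 -0.26723995847582305 [-0.4126  0.7573 -0.4563] 0.7469083519698941
front [0.4235 0.423  0.4235 0.424  0.4235 0.423  0.424  0.425  0.4245] rear [0.5715 0.5715 0.5715 0.5725 0.5725 0.5725 0.5575 0.5725 0.5725] 
right [-0.368  -0.368  -0.368  -0.368  -0.3695 -0.3695 -0.369  -0.369  -0.369 ] left [-0.1155 -0.1155 -0.115  -0.115  -0.115  -0.115  -0.115  -0.115  -0.115 ]
0.93 [156.7, 251.2] gx,gy 0.501366893365229 -0.24145924559619542 world [ 0.4562 -0.3187]
0.84 [95.5, 250.1] gx,gy 0.5031956608695857 -0.1708387351658795 world [ 0.4693 -0.2493]
0.69 [209.6, 255.0] gx,gy 0.5032844906513313 -0.3080269501914645 world [ 0.4474 -0.3847]
278.14531783312884 406.7573463350401
191.13784771607 413.96690824700266
90.39761008154593 422.3143866793119
lid_bar {'point': [160.7, 379.6], 'conf': 0.96} 0.6217911053045234 -0.21956474873676868
```

View pics/w11.png

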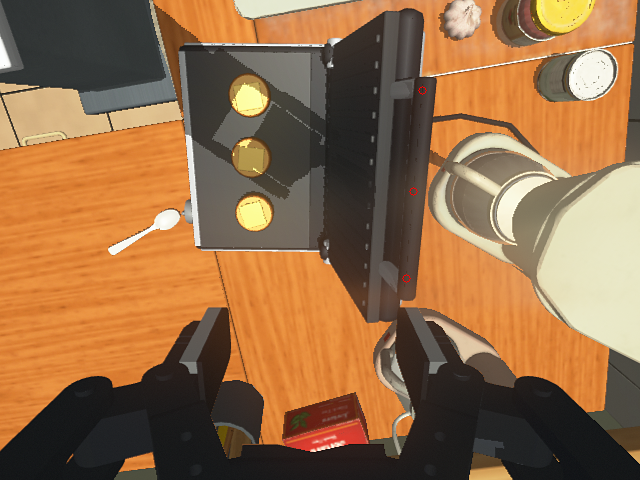

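The marked prediction sits on the bar, which runs from (78,427) to (298,409). A blender stands behind it, its head edge near (250,540). I'll shift toward the left part of the bar and triangulate that head from the second view.

Emit:
arm_command:
  steps:
    - {"translation": [0.096, 0, 0], "twist": [0, 0, 0], "fingers": 0.4}
    - {"translation": [0.096, 0, 0], "twist": [0, 0, 0], "fingers": 0.2}
    - {"translation": [0.096, 0, 0], "twist": [0, 0, 0], "fingers": 0.2}
    - {"translation": [0.096, 0, 0], "twist": [0, 0, 0], "fingers": 0.2}

```text
time: 16.77
eef_pos: [0.5341, -0.2862, 0.4367]
tcp_rot: [0.762, 0.648, -0.0, -0.0]
contact_force: [0.2, 0.8, -0.1]
opening: 0.602
finger_force: 0.0
```

```bash
python3 - <<'E'
from h import *
np.set_printoptions(precision=4,suppress=True)
p=cam("wrist"); s=get_state(); e=s["eef_pos"]; print(e,e[:2]@ex,e[:2]@ey,s["opening"],-p["_R"].T@p["_t"],p["K"][0])
im=cv2.cvtColor(np.asarray(p["pixels"]),cv2.COLOR_RGB2BGR)
old=cv2.imread("pics/w11.png")
# track blender features between views
g0,g1=cv2.cvtColor(old,6),cv2.cvtColor(im,6)
pts=cv2.goodFeaturesToTrack(g0[60:440,430:],30,.02,12).reshape(-1,2)+[430,60]; 
s0=dict(eef=[.5241,-.3559,.4359])
R1,t1=p["_R"],p["_t"]; o1=-R1.T@t1; o0=o1+np.array(s0["eef"])-e; K=np.array(p["K"])
P0=K@np.c_[R1,-R1@o0]; P1=K@np.c_[R1,t1]
for x,y in pts:
    x,y=int(x),int(y); T=g0[max(y-14,0):y+14,max(x-14,0):x+14]
    if T.shape!=(28,28): continue
    m=cv2.matchTemplate(g1,T,cv2.TM_CCOEFF_NORMED); _,v,_,l=cv2.minMaxLoc(m)
    if v<.8: continue
    X=cv2.triangulatePoints(P0,P1,np.array([[x],[y]],float),np.array([[l[0]+14],[l[1]+14]],float)).ravel(); X=X[:3]/X[3]
    print((y,x),(l[1]+14,l[0]+14),round(v,2),"gx,gy,z",X[:2]@ex,X[:2]@ey,X[2])
cv2.imwrite("pics/w12.png",im)
E
```

```text
[ 0.5342 -0.2864  0.4368] 0.573221786830562 -0.19705543446185048 0.6009337736360647 [ 0.547  -0.2069  0.5792] [401.139    0.     312.6511]
(362, 464) (384, 145) 0.87 gx,gy,z 0.5694426372932557 -0.15320508480948417 0.5774455131733958
(115, 434) (168, 417) 0.9 gx,gy,z 0.7165240729663251 -0.18984424650410883 0.0569828408982472
(349, 609) (423, 601) 0.93 gx,gy,z 0.8082627855337586 -0.3630294301051745 0.30910047522776546
(196, 493) (256, 488) 0.98 gx,gy,z 0.7741686926767853 -0.2763771584486856 0.14392323004820132
(77, 436) (110, 419) 0.81 gx,gy,z 0.7955278663627595 -0.1211352081638645 -0.24568610253446688
(377, 516) (445, 368) 0.89 gx,gy,z 0.5948491022704682 -0.20360349010341866 0.5205723740328527
(61, 575) (54, 536) 0.9 gx,gy,z 0.41290473955717844 -0.18514335749912306 0.8684918133729621
(362, 447) (356, 422) 0.92 gx,gy,z 0.4203137312100216 0.14541863517780274 1.0121896062473386
(100, 579) (159, 571) 0.95 gx,gy,z 0.8997881740033593 -0.17511256160408512 0.06205748940623833
(86, 602) (146, 593) 0.9 gx,gy,z 0.9258000531472572 -0.15914929128047717 0.05973085683751481
(186, 500) (247, 495) 0.9
[... 306 characters left out ...]
63 -0.1390577954060419 0.5956292878658137
(61, 513) (125, 454) 0.92 gx,gy,z 0.6923673965656989 -0.14108558025346257 0.2809421226990863
(411, 586) (408, 563) 0.93 gx,gy,z 1.1694091456829667 -0.7986956954186675 -0.16951416058293087
(152, 433) (201, 433) 0.93 gx,gy,z 0.746224094211768 -0.2423538150302701 0.004026531117475563
(77, 614) (138, 604) 0.92 gx,gy,z 0.9361918038570854 -0.1492148908212561 0.06191533738271228
(98, 591) (157, 583) 0.95 gx,gy,z 0.9156976746760619 -0.17281399254118776 0.05978220574020987
(64, 604) (127, 595) 0.87 gx,gy,z 0.9168767575997268 -0.13566415619215172 0.06883342369918823
(132, 491) (183, 488) 0.95 gx,gy,z 0.8218257508276774 -0.21519932906062234 0.007790089353616828
```

View pics/w12.png

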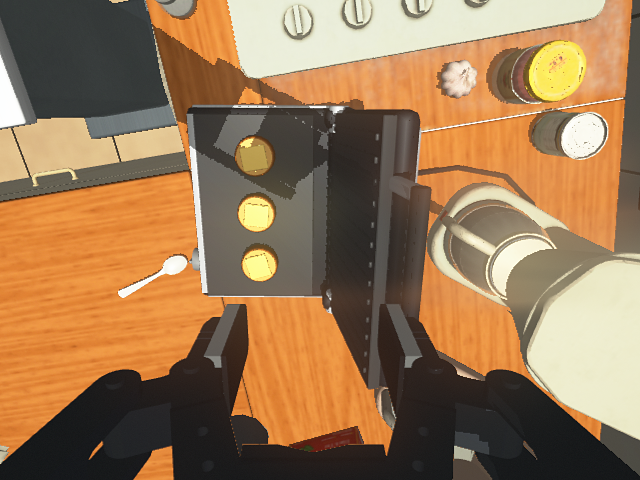

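Emit:
arm_command:
  steps:
    - {"translation": [-0.037, 0.101, 0.03], "twist": [0, 0, 0], "fingers": 0.2}
    - {"translation": [-0.037, 0.101, 0.1], "twist": [0, 0, 0], "fingers": 0.2}
    - {"translation": [-0.037, 0.101, 0.1], "twist": [0, 0, 0], "fingers": 0.2}
    - {"translation": [-0.037, 0.101, 0.1], "twist": [0, 0, 0], "fingers": 0.2}

```text
time: 17.32
eef_pos: [0.6048, -0.3256, 0.364]
tcp_rot: [0.762, 0.648, 0.0, 0.0]
contact_force: [0.0, 0.0, 0.6]
opening: 0.603
finger_force: 0.0
```

```bash
python3 - <<'E'
from h import *
np.set_printoptions(precision=4,suppress=True)
p=cam("wrist"); s=get_state(); e=s["eef_pos"]; print(e,e[:2]@ex,e[:2]@ey,s["opening"],s["contact_force"],s["qpos"])
im=np.asarray(p["pixels"]).astype(int).sum(2)//3
r0=int(proj(p,np.r_[.648*ex-.20*ey,.303])[0]); print(r0,[proj(p,np.r_[x*ex-.20*ey,.303])[1] for x in (.642,.649,.656)])
print([(c,int(im[r0,c])) for c in range(270,380,3)])
E
```

```text
[ 0.6051 -0.3256  0.366 ] 0.6494617009825927 -0.22438415924964938 0.6005117019541211 [0.2675 1.6674 0.8283] [-0.641   0.2471  1.3832 -0.0001  1.507  -0.4798]
222 [np.float64(298.6506725776529), np.float64(311.9725348138114), np.float64(325.2924559785704)]
[(270, 42), (273, 40), (276, 46), (279, 57), (282, 58), (285, 57), (288, 56), (291, 55), (294, 43), (297, 42), (300, 45), (303, 47), (306, 51), (309, 53), (312, 55), (315, 56), (318, 55), (321, 56), (324, 52), (327, 115), (330, 143), (333, 139), (336, 138), (339, 140), (342, 142), (345, 144), (348, 147), (351, 146), (354, 143), (357, 148), (360, 157), (363, 148), (366, 145), (369, 144), (372, 149), (375, 156), (378, 152)]
```

Emit:
arm_command:
  steps:
    - {"translation": [0, 0, 0.05], "twist": [0, 0, 0], "fingers": 0.2}
    - {"translation": [0, 0, 0.107], "twist": [0, 0, 0], "fingers": 0.2}
    - {"translation": [0, 0, 0.107], "twist": [0, 0, 0], "fingers": 0.2}
    - {"translation": [0, 0, 0.107], "twist": [0, 0, 0], "fingers": -1}
    - {"translation": [0, 0, 0.107], "twist": [0, 0, 0], "fingers": -1}
  grip_force: 40

```text
time: 18.0
eef_pos: [0.6045, -0.3255, 0.2867]
tcp_rot: [0.761, 0.648, -0.001, 0.001]
contact_force: [-21.7, 5.4, 10.3]
opening: 0.181
finger_force: 10.4
```

Emit:
arm_command:
  steps:
    - {"translation": [0, 0, 0], "twist": [0, 0, 0], "fingers": -1}
    - {"translation": [0, 0, 0], "twist": [0, 0, 0], "fingers": -1}

```text
time: 18.25
eef_pos: [0.6033, -0.3253, 0.2869]
tcp_rot: [0.762, 0.648, -0.002, -0.001]
contact_force: [-9.2, 2.4, 6.8]
opening: 0.148
finger_force: 38.9
```

```bash
python3 - <<'E'
from h import *
np.set_printoptions(precision=4,suppress=True)
s=get_state(); e=s["eef_pos"]; gx,gy=e[:2]@ex,e[:2]@ey; print(e,gx,gy,s["opening"],s["finger_force"],s["contact_force"])
b=lambda q:np.array([.518+.082-.222*np.cos(q)+.008*np.sin(q),.086+.222*np.sin(q)+.008*np.cos(q)])
off=np.array([gx,e[2]])-b(1.75); print("off",off)
for d in range(100,29,-5):
    v=b(np.radians(d))-b(1.75); print(d,"y",round(v[0]/.75,3),"z",round(-v[1]/.75,3), "off-based tcp",b(np.radians(d))+off)
E
```

```text
[ 0.6033 -0.3253  0.2869] 0.6476676236755664 -0.22436682143560593 0.14786678161753142 38.937150835990906 [-9.2234  2.4215  6.7595]
off [ 0.0002 -0.0161]
100 y -0.001 z -0.0 off-based tcp [0.6467 0.2871]
95 y -0.027 z -0.005 off-based tcp [0.6275 0.2903]
90 y -0.053 z -0.007 off-based tcp [0.6082 0.2919]
85 y -0.078 z -0.006 off-based tcp [0.5888 0.2917]
80 y -0.104 z -0.004 off-based tcp [0.5696 0.2899]
75 y -0.13 z 0.001 off-based tcp [0.5505 0.2864]
70 y -0.154 z 0.008 off-based tcp [0.5318 0.2812]
65 y -0.179 z 0.017 off-based tcp [0.5137 0.2745]
60 y -0.202 z 0.028 off-based tcp [0.4962 0.2661]
55 y -0.224 z 0.041 off-based tcp [0.4794 0.2563]
50 y -0.245 z 0.056 off-based tcp [0.4637 0.2451]
45 y -0.265 z 0.073 off-based tcp [0.4489 0.2325]
40 y -0.283 z 0.091 off-based tcp [0.4353 0.2187]
35 y -0.3 z 0.111 off-based tcp [0.423  0.2038]
30 y -0.314 z 0.132 off-based tcp [0.412  0.1878]
```

Emit:
arm_command:
  steps:
    - {"translation": [0, -0.027, -0.005], "twist": [0, 0, 0], "fingers": -1}
    - {"translation": [0, -0.053, -0.007], "twist": [0, 0, 0], "fingers": -1}
    - {"translation": [0, -0.078, -0.006], "twist": [0, 0, 0], "fingers": -1}
    - {"translation": [0, -0.104, -0.004], "twist": [0, 0, 0], "fingers": -1}
    - {"translation": [0, -0.13, 0.001], "twist": [0, 0, 0], "fingers": -1}

```text
time: 18.88
eef_pos: [0.5106, -0.3097, 0.2869]
tcp_rot: [0.762, 0.648, 0.002, 0.004]
contact_force: [-0.2, 2.7, 6.4]
opening: 0.149
finger_force: 42.1
```

Emit:
arm_command:
  steps:
    - {"translation": [0, -0.024, 0.007], "twist": [0, 0, 0], "fingers": -1}
    - {"translation": [0, -0.049, 0.016], "twist": [0, 0, 0], "fingers": -1}
    - {"translation": [0, -0.072, 0.027], "twist": [0, 0, 0], "fingers": -1}
    - {"translation": [0, -0.094, 0.04], "twist": [0, 0, 0], "fingers": -1}
    - {"translation": [0, -0.094, 0.04], "twist": [0, 0, 0], "fingers": -1}

```text
time: 19.5
eef_pos: [0.4386, -0.2975, 0.2544]
tcp_rot: [0.762, 0.648, 0.0, 0.0]
contact_force: [-2.7, 5.9, 4.9]
opening: 0.148
finger_force: 44.5
```

```bash
python3 - <<'E'
from h import *
np.set_printoptions(precision=4,suppress=True)
s=get_state(); e=s["eef_pos"]; gx,gy=e[:2]@ex,e[:2]@ey; print(e,gx,gy,s["opening"],s["finger_force"],s["contact_force"],Rn.from_quat(s["tcp_rot"]).as_matrix()[:,2])
E
```

```text
[ 0.4386 -0.2975  0.2544] 0.48059668174316106 -0.22332208372817308 0.14777695110062852 44.461793303489685 [-2.7496  5.9303  4.8848] [ 0.0007  0.0002 -1.    ]
```

Emit:
arm_command:
  steps:
    - {"translation": [0, -0.021, 0.015], "twist": [0, 0, 0], "fingers": -1}
    - {"translation": [0, -0.041, 0.032], "twist": [0, 0, 0], "fingers": -1}
    - {"translation": [0, -0.059, 0.05], "twist": [0, 0, 0], "fingers": -1}
    - {"translation": [0, -0.076, 0.07], "twist": [0, 0, 0], "fingers": -1}
    - {"translation": [0, -0.076, 0.07], "twist": [0, 0, 0], "fingers": -1}

```text
time: 20.12
eef_pos: [0.3821, -0.2878, 0.1992]
tcp_rot: [0.762, 0.648, 0.0, -0.002]
contact_force: [-3.3, 5.6, 1.2]
opening: 0.141
finger_force: 46.5
```

Emit:
arm_command:
  steps:
    - {"translation": [0, -0.007, 0.01], "twist": [0, 0, 0], "fingers": -1}
    - {"translation": [0, -0.014, 0.02], "twist": [0, 0, 0], "fingers": -1}
    - {"translation": [0, -0.014, 0.02], "twist": [0, 0, 0], "fingers": -1}
    - {"translation": [0, -0.014, 0.02], "twist": [0, 0, 0], "fingers": -1}
    - {"translation": [0, -0.014, 0.02], "twist": [0, 0, 0], "fingers": -1}

```text
time: 20.75
eef_pos: [0.3726, -0.2863, 0.185]
tcp_rot: [0.762, 0.648, 0.001, -0.002]
contact_force: [-2.3, 5.3, 0.0]
opening: 0.145
finger_force: 47.0
```

```bash
python3 - <<'E'
from h import *
np.set_printoptions(precision=4,suppress=True)
s=get_state(); e=s["eef_pos"]; gx,gy=e[:2]@ex,e[:2]@ey; print(e,gx,gy,s["opening"],s["finger_force"],s["contact_force"],s["dq"])
print("deg",np.degrees(np.arctan2(e[2]+.0175-.086,.600-gx))-np.degrees(np.arctan2(8,222)))
p=cam("scene"); a=cv2.cvtColor(np.asarray(p["pixels"])[130:300,320:520],6-2)
q=cam("side"); b=cv2.cvtColor(np.asarray(q["pixels"])[60:260,290:490],4)
cv2.imwrite("pics/f.png",np.hstack([cv2.resize(a,(400,400)),cv2.resize(b,(400,400))]))
E
```

```text
[ 0.3726 -0.2863  0.185 ] 0.4136839130478174 -0.22281855359039407 0.1445569718077766 47.04607129096985 [-2.276   5.3477  0.0269] [-0.0003  0.0004 -0.0003 -0.0013  0.0003  0.0006]
deg 29.9433077088487
```

View pics/f.png

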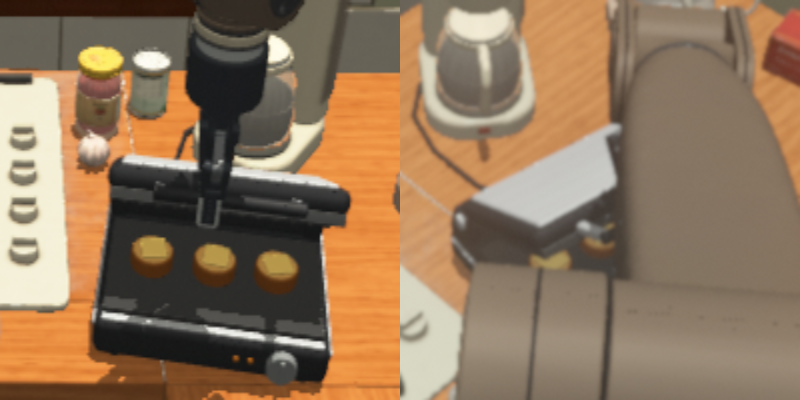

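The lid is held at about 30° in the fingers. The three toasts lie in a row at crop pixels (152,256), (215,263) and (276,270).

```bash
python3 -c "
from plant import *
print(sign_off())"
```

```text
the job is handed in; nothing more can be done
None
```

The job is handed in, but no verdict came back: by my measurements the three toasts lie in the row within about 4–5 mm of their places, and the gripper holds the lid by its bar at about 30 degrees. I did not move any of the three bystanders.

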